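Weigh the largest sprocket off the rack

ROBOT

A 6-joint arm with a two-finger parallel gripper is mounted at the origin on the work surface. World frame = base frame: x ahead of the robot, y to its left, z up, the work surface at z = 0. Lengths are in m, angles in rad, forces in N, time in s.
With the tool pointing down it reaches from about 0.25 to 0.725 m from the base axis. Payload 4 kg.
Tool frame: the origin (TCP) lies midway between the tips of the shut fingers; the grasp point (between the pads) lies 19 mm behind it (bot.grip_depth is the distance from the TCP to the grasp point, in m); z points along the fingers, y is the line along which they close (so a half turn about z gives the same grasp; the last joint's range is limited). The gripper opens to 85 mm and grips with 20 to 120 N. Pads are 22 mm wide; open, the fingers measure 114 mm over their backs; the gripper's body (76 mm by 85 mm) begins 54 mm behind the grasp point. The pads swing forward as they close: fully open they stand 13 mm farther back than shut.
Start: joints at [-1.32, 0.241, 0.005, 1.335, 0, 1.571], TCP at [0.124, -0.484, 0.231] pointing down, gripper open.
Joint ranges: [-2.72, 2.72], [-1.05, 1.87], [-1.09, 1.28], [-1.99, 2.15], [-1.42, 1.44], [-3.14, 3.14]. Speed limits (rad/s): [2.79, 2.79, 3.14, 3.14, 3.14, 3.14].

INTERFACE

Orientations are given as a unit quaternion [x, y, z, w].
In Python, from workcell import bot gives the robot as it stands.
- The arm moves only by the shell command python3 -m creep 'ROWS'. ROWS is JSON, one flat list of numbers, 5 for each row, row after row: the shift along the world's x, y, z in m, then the turn about the world's z in rad, then the finger opening in m, from 0 to 0.0854. In form: [x, y, z, twist, claw, x, y, z, twist, claw, ...]. A call has 1 to 10 rows; each row is the pose to reach, as a shift and turn from the pose commanded when the call began; what a row does not reach only later rows make up. A row lasts 1/12 s, in which the tool goes at most 41.7 mm and 7.16 degrees, less where a joint would pass 70% of its speed; a pose out of reach is approached as far as the arm can. A call with a gripper value outside its range is refused whole. The fingers move at their own pace and stop on an object; the grip force is fixed at half the most. Time passes only in rows, so rows that repeat a pose let the fingers close. It gives the time, the measured TCP pose, the force, the opening and the grip force at its end, in the units of the state.
- bot.get_obs(): the state, without advancing time (a new reading comes with each control period).
- bot.camera(name): name is "side" or "top" or "wrist"; returns a dict with "pixels" (400x640x3 uint8, red, green, blue), "camera_matrix" (3x3 intrinsics, pixels), "extrinsics" (4x4, takes a point from world to camera coordinates); the wrist camera has in their place "T_tool_cam" (4x4, takes a point from camera to tool coordinates, whose origin is the TCP and whose axes are the flange's). Camera axes: x right, y down, z forward; pixel columns grow to the right and rows downward; lengths in m; the calibration is good to about 2 mm. A picture is of the moment at which its call begins: read the wrist's pose just before it. There is no depth.
- bot.job_done(): hands the job in; it is judged then, once.
Trained networks look in the newest picture that a camera, given by its name, has taken for a name from the list of things; names that differ only in an ending like _2 or _b are one class to them, and where a whole thing is asked for, a point or a joint stands for the part that bears it (a point fixed in the world has none). Each returns a list of dicts, best first, with "score" (0 to 1); they miss things now and then, are a little off and sometimes report something else, mostly with a low value. They report only what shows in the picture. A call takes as long as a camera call.
- bot.look_for(camera, thing): "centre" ([column, row] as shares, 0 to 1, of the picture: columns of its width, rows of its height, amid what is visible of it).
- bot.place_of(camera, thing): "centre" ([column, row] as shares, 0 to 1, of the picture: columns of its width, rows of its height: a listed point, or the origin of a listed thing).
The state is a dict: "clock": time; "joint_pos": joint angles; "joint_vel": joint speeds; "tau": joint torques, N m; "eef_pos": TCP position; "tool_rot": TCP orientation; "ft_force": force on the tool from outside, world axes, zero at the start; "ft_torque": the same for the moment, N m; "grip_width": finger opening in m; "grasp_force": force on a finger pad.
Only numpy, scipy, OpenCV 4.12 (cv2) and the standard library are available. Lean on these libraries where they do the work, as an engineer would, in place of code of your own. Each camera call takes 0.05 s, during which the arm holds its last target. There are 200 camera calls.

TASK

Lift the largest of the three hanging sprockets up over the upturned end of its peg and off, and stand it in the saddle on the bench scale without dropping it. Once it stands there released, press the scale's left key fully and let it up, then press the right key fully and let it up (left and right as seen from the robot), leaving the middle key alone. Leave the other two sprockets hanging where they are.

Things in the scene. Friction and masses are not known exactly. Their poses are not given: they have to be found in the camera images.
- sprocket_large: Sprocket to weigh: white plastic toothed ring, largest of three on the stand, on any of its pegs. 130 mm over tooth tips, 116 mm over roots, bore 50 mm, 20 mm thick (teeth 18), 0.2 to 0.3 kg. Origin: centre of bore and thickness. Own x: axle line, level and along the pegs; z up. It hangs by the top of its bore; the plain rim above the peg is 33 mm high, teeth above that.
- sprocket_medium: Another white sprocket, 110 mm across the tooth tips, same bore and thickness, on another peg. Origin at the bore's centre, x the axle line. To be left hanging.
- sprocket_small: Another white sprocket, 90 mm across the tooth tips, same bore and thickness, on another peg. Origin at the bore's centre, x the axle line. To be left hanging.
- stand: Fixed dark steel stand, 210 mm high: base plate 130 (x) x 440 (y) x 12 mm, posts 20 mm square at y = +-205 mm, rail along y between them at x = 0 (16 mm thick, 175 to 205 mm high). Nothing stands above it. Origin: centre of the underside. Three pegs point along its own -x, towards the robot, at y = -135, 0, +135 mm.
- peg_mid (a point): Point on the axis of the middle peg, 55 mm in front of the rail centre, 190 mm above the table; axes as the stand's. Pegs: round steel, 12 mm in diameter, from the rail to 112 mm in front of its centre, where the last 10 mm turns up; the tip's top is 10 mm above the top of the peg. The other pegs are 135 mm either side along y. Sprockets hang about here along the pegs.
- scale: Fixed grey bench scale, 300 (x) x 230 (y) mm, housing 50 mm high; origin: centre of its underside. The keys are along its -x end (towards the robot); the steel weighing plate (top 62 mm above the table) with the saddle is at its +x end.
- saddle (a point): Top of the weighing plate under the saddle's middle, axes as the scale's. Saddle: upright slot along y, two aluminium fences 130 mm long, 45 mm high, inner faces at x = +-13.5 mm, flared lips up to 56 mm height (37 mm wide mouth); between them two black slopes form a shallow V. The sprocket stands in it, axle along x, bore centre 70 mm above this point.
- key_left_top (a point): Centre of the top of the left key as seen from the robot (scale's +y side). White round spring key, 34 mm in diameter, in a black collar of 50 mm; top 72 mm above the table when up, collar top 62 mm. The three keys stand in a row along the scale's y, 60 mm apart, 175 mm in front of the saddle. Moves with the key.
- key_middle_top (a point): The same for the middle key, which is not to be pressed.
- key_right_top (a point): The same for the right key (scale's -y side).
- key_left (a joint): Travel of the left key in m: 0 up, 0.006 fully down; it springs back; fully down takes 4 N.
- key_middle (a joint): Travel of the middle key, likewise.
- key_right (a joint): Travel of the right key, likewise.

How it is judged:
By the outcome, as a careful person would: the job done as asked, in the order asked, and still so for the second after the job is handed in, with the robot touching nothing.
It also fails if it takes over 62 s, if anything falls off the work surface, if the arm or the gripper's body presses on something with over 40 N, if the wrist force passes 120 N, or if a joint passes its speed limit or range.

## Working session

There is one attempt and no reset: what is moved stays moved. The work goes in short steps, Python scripts to look and compute and a shell command to move; the robot and the scene stay as the last step left them, time stands still between calls to the robot, and variables do not carry over. Pictures are saved under pics/ and viewed, at most 10 in all, crops included, and the job is handed in when it is done.

```bash
ls; mkdir -p pics; cat > h.py <<'E'
import numpy as np, cv2
from workcell import bot
from scipy.spatial.transform import Rotation as R
def cam(n):
    o=bot.get_obs(); c=bot.camera(n); K=np.array(c["camera_matrix"])
    if n=="wrist":
        T=np.eye(4);T[:3,:3]=R.from_quat(o["tool_rot"]).as_matrix();T[:3,3]=o["eef_pos"]
        E=np.linalg.inv(T@np.array(c["T_tool_cam"]))
    else: E=np.array(c["extrinsics"])
    return c["pixels"],K,E
def ray(K,E,s):
    Ei=np.linalg.inv(E); d=Ei[:3,:3]@np.linalg.inv(K)@[s[0]*640,s[1]*400,1]
    return Ei[:3,3],d
def atz(K,E,s,z):
    o,d=ray(K,E,s); return o+d*(z-o[2])/d[2]
def tri(rs):
    A=0;b=0
    for o,d in rs:
        d=d/np.linalg.norm(d);P=np.eye(3)-np.outer(d,d);A=A+P;b=b+P@o
    return np.linalg.solve(A,b)
def save(n,p): cv2.imwrite(n,p[:,:,::-1])
E
python3 - <<'E'
from h import *
np.set_printoptions(precision=4,suppress=True)
H=dict(peg_mid=.19,saddle=.062,key_left_top=.072,key_middle_top=.072,key_right_top=.072,stand=0,scale=0,sprocket_large=.171,sprocket_medium=.171,sprocket_small=.171)
ims=[]
rs={}
for n in("side","top"):
    p,K,E=cam(n);ims.append(p);print(n,"cam at",np.linalg.inv(E)[:3,3])
    for t,z in H.items():
        for r in bot.place_of(n,t)[:2]:
            print(n,t,round(r["score"],2),np.round([r["centre"][0]*640,r["centre"][1]*400],1),atz(K,E,r["centre"],z))
        q=bot.place_of(n,t)
        if q: rs.setdefault(t,[]).append(ray(K,E,q[0]["centre"]))
for t in rs:
    if len(rs[t])==2: print("tri",t,tri(rs[t]))
save("pics/a.png",ims[0]);save("pics/b.png",ims[1])
print(bot.get_obs())
E
```

```text
pics
side cam at [0.0896 0.7486 0.7135]
side peg_mid 0.85 [281.  213.4] [0.5376 0.1618 0.19  ]
side saddle 0.88 [352.9 165.9] [ 0.6102 -0.2545  0.062 ]
side key_left_top 0.46 [382.1 201.1] [ 0.4672 -0.1313  0.072 ]
side key_middle_top 0.45 [400.4 188.1] [ 0.4539 -0.2045  0.072 ]
side key_right_top 0.7 [282.7 221.3] [0.6182 0.052  0.072 ]
side key_right_top 0.4 [418.4 182.2] [ 0.4273 -0.2519  0.072 ]
side scale 0.88 [367.8 193. ] [ 0.5583 -0.2452  0.    ]
side scale 0.48 [280.4 213.3] [ 0.7017 -0.0506  0.    ]
side sprocket_large 0.96 [273.5 184.2] [0.6272 0.0639 0.171 ]
side sprocket_medium 0.78 [291.9 270.9] [0.4458 0.2624 0.171 ]
side sprocket_small 0.64 [281.6 222.1] [0.5369 0.1626 0.171 ]
top cam at [ 0.4471 -0.0043  1.2579]
top peg_mid 0.98 [252.2 199.5] [0.5355 0.1603 0.19  ]
top peg_mid 0.61 [381.4 232.5] [ 0.4669 -0.1252  0.19  ]
top saddle 0.95 [428.9 173.3] [ 0.6172 -0.2567  0.062 ]
top key_left_top 0.66 [381.9 230.7] [ 0.4736 -0.1398  0.072 ]
top key_middle_top 0.47 [406.5 240.1] [ 0.4518 -0.1995  0.072 ]
top key_right_top 0.66 [250.2 197.2] [0.551  0.1837 0.072 ]
top key_
[... 456 characters left out ...]
i key_right_top [0.538  0.165  0.1746]
tri scale [ 0.553  -0.2397  0.0047]
tri sprocket_large [0.629  0.0554 0.1652]
tri sprocket_medium [0.4438 0.2545 0.165 ]
tri sprocket_small [0.5312 0.1618 0.172 ]
{'clock': 2.1, 'joint_pos': array([-1.32  ,  0.2406,  0.005 ,  1.3352,  0.    ,  1.5708]), 'joint_vel': array([-0.0004,  0.0004,  0.0007,  0.0004, -0.0013, -0.0009]), 'tau': array([  0.0007, -37.2203,  25.2687,   0.0013,   0.0001,  -0.    ]), 'eef_pos': array([ 0.1241, -0.4843,  0.2313]), 'tool_rot': array([ 0.9922,  0.125 ,  0.    , -0.    ]), 'ft_force': array([ 1.2829,  0.7293, -0.2093]), 'ft_torque': array([ 0.0231, -0.0215,  0.0414]), 'grasp_force': 0.0, 'grip_width': 0.08509491501453909}
```

View pics/a.png

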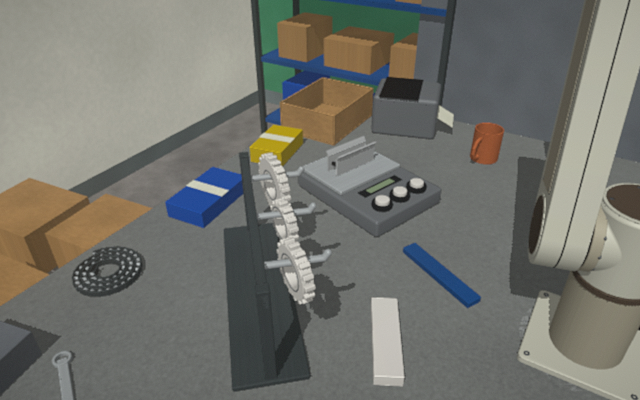

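View pics/b.png

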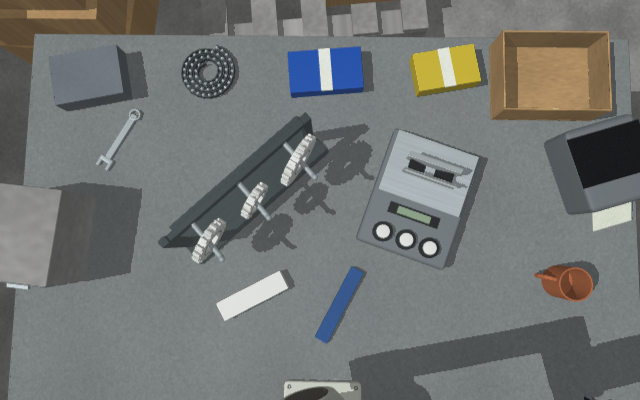

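```bash
python3 - <<'E'
import cv2
p=cv2.imread("pics/b.png")
cv2.imwrite("pics/c.png",cv2.resize(p[110:280,155:345],None,fx=4,fy=3.5*4/3.5*0.88,interpolation=cv2.INTER_CUBIC) if 0 else cv2.resize(p[112:258,180:340],None,fx=4,fy=4,interpolation=cv2.INTER_CUBIC))
E
```

```text
(no output)
```

View pics/c.png

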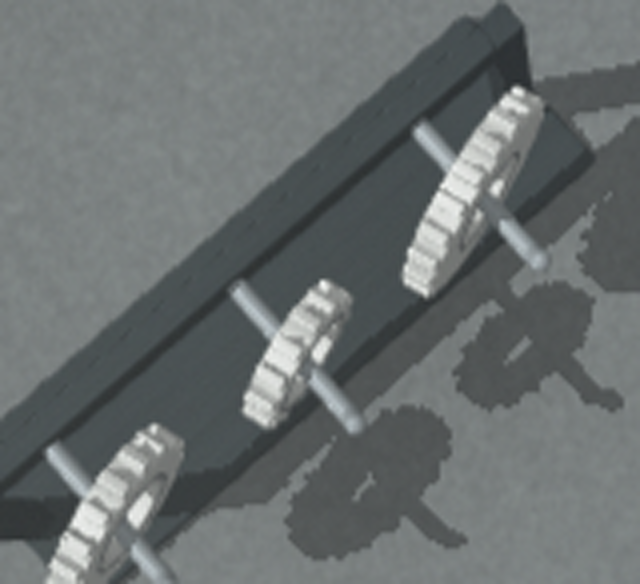

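```bash
python3 -m creep '[0,0,0.04,0.12,0.085, 0.01,0.01,0.08,0.24,0.085, 0.03,0.03,0.11,0.36,0.085, 0.055,0.06,0.125,0.48,0.085, 0.083,0.09,0.13,0.6,0.085, 0.11,0.12,0.14,0.72,0.085, 0.138,0.15,0.14,0.84,0.085, 0.165,0.18,0.14,0.96,0.085, 0.193,0.21,0.14,1.08,0.085, 0.22,0.24,0.14,1.2,0.085]' && python3 -m creep '[0.027,0.029,0,0.12,0.085, 0.054,0.058,0,0.24,0.085, 0.081,0.087,0,0.36,0.085, 0.108,0.116,0,0.48,0.085, 0.135,0.145,0,0.6,0.085, 0.162,0.174,0,0.72,0.085, 0.189,0.203,0,0.84,0.085, 0.216,0.232,0,0.96,0.085, 0.243,0.261,0,1.08,0.085, 0.27,0.29,0,1.16,0.085]'
```

```text
clock: 2.93
eef_pos: [0.3451, -0.2427, 0.3717]
tool_rot: [0.746, 0.666, 0.0, 0.001]
ft_force: [0.4, -1.8, 0.1]
grip_width: 0.0852
grasp_force: 0.0
clock: 3.77
eef_pos: [0.615, 0.0474, 0.3713]
tool_rot: [0.26, 0.966, 0.0, 0.0]
ft_force: [0.4, -0.9, 0.6]
grip_width: 0.0848
grasp_force: 0.0
```

```bash
python3 - <<'E'
from h import *
np.set_printoptions(precision=4,suppress=True)
p,K,E=cam("wrist"); save("pics/d.png",p); np.savez("d.npz",K=K,E=E)
o=bot.get_obs(); M=R.from_quat(o["tool_rot"]).as_matrix(); print("tool y yaw",np.arctan2(M[1,1],M[0,1]),o["eef_pos"],o["joint_pos"],"cam",np.linalg.inv(E)[:3,3])
for t,z in(("sprocket_large",.171),("peg_mid",.19)):
    for r in bot.place_of("wrist",t)[:2]: print(t,r["score"],np.array(r["centre"])*[640,400],atz(K,E,r["centre"],z))
E
```

```text
tool y yaw 1.0527222175741222 [0.6194 0.0533 0.3665] [0.0839 0.5193 0.7635 1.8174 0.0039 0.6019] cam [0.5434 0.0894 0.5142]
sprocket_large 0.89 [337.088 171.32 ] [0.6274 0.0634 0.171 ]
peg_mid 0.66 [381.184  47.88 ] [0.5384 0.1597 0.19  ]
peg_mid 0.16 [159.104 246.6  ] [ 0.5973 -0.159   0.19  ]
```

View pics/d.png

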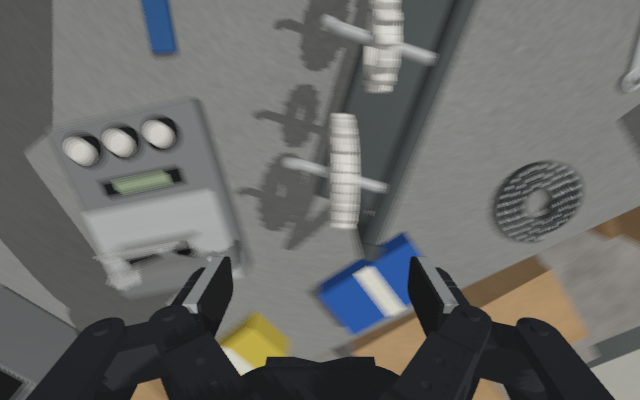

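```bash
python3 - <<'E'
from h import *
np.set_printoptions(precision=4,suppress=True)
p,K,E=cam("wrist"); o=bot.get_obs()
M=R.from_quat(o["tool_rot"]).as_matrix(); print("tool y yaw",np.arctan2(M[1,1],M[0,1]),o["eef_pos"])
for t,z in(("sprocket_large",.171),("peg_mid",.19)):
    for r in bot.place_of("wrist",t)[:1]: print(t,r["score"],np.array(r["centre"])*[640,400],atz(K,E,r["centre"],z))
m=((p.min(2)>150)).astype(np.uint8)
n,l,s,c=cv2.connectedComponentsWithStats(m)
for i in range(1,n):
    if s[i,4]>300 and 280<c[i,0]<400 and c[i,1]<260: print(i,s[i],c[i])
save("pics/e.png",cv2.resize(p[90:250,260:420],None,fx=3.6,fy=3.6,interpolation=cv2.INTER_CUBIC)); np.savez("e.npz",K=K,E=E)
E
```

```text
tool y yaw 1.04154735618247 [0.6146 0.0467 0.3691]
sprocket_large 0.7 [336.768 170.92 ] [0.6254 0.0643 0.171 ]
peg_mid 0.58 [382.4  47.8] [0.5389 0.1609 0.19  ]
2 [371   0  24  20 405] [383.1852   9.7012]
3 [321  14  43  25 356] [341.9129  26.4017]
4 [ 371   22   57   45 1109] [389.9468  46.0911]
10 [ 329  114   48  116 2383] [341.039  172.4654]
```

View pics/e.png

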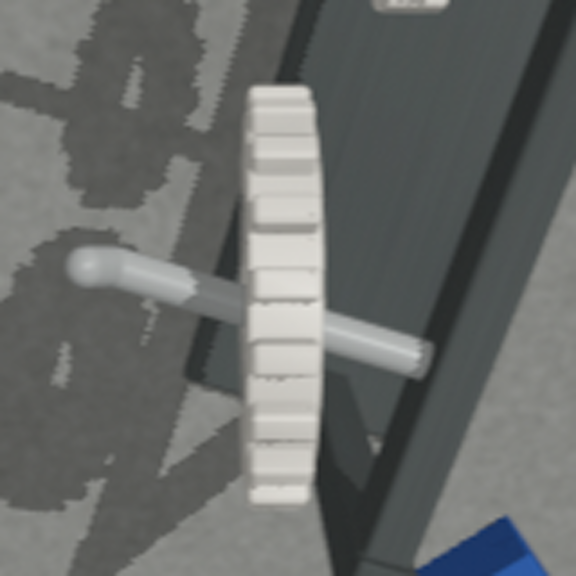

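```bash
python3 - <<'E'
from h import *
np.set_printoptions(precision=4,suppress=True)
d=np.load("e.npz");K,E=d["K"],d["E"]
f=lambda u,v,z:atz(K,E,[(260+u/3.6)/640,(90+v/3.6)/400],z)
a,b=f(280,88,.171),f(280,502,.171); v=a-b
print(a,b,"mid",(a+b)/2,np.linalg.norm(v),"yaw",np.arctan2(-v[0],v[1]))
t,r=f(90,267,.2),f(425,360,.19);w=r-t;print(t,r,np.linalg.norm(w),"peg yaw",np.arctan2(w[1],w[0]))
# crest x-line at top z=.235
print("crest", f(285,295,.235))
E
```

```text
[0.5723 0.0953 0.171 ] [0.6888 0.0302 0.171 ] mid [0.6305 0.0628 0.171 ] 0.1334714941550263 yaw 1.0613193840819535
[0.5858 0.0243 0.2   ] [0.6619 0.0941 0.19  ] 0.10376570973116908 peg yaw 0.7418775508328922
crest [0.6122 0.0706 0.235 ]
```

```bash
python3 -m creep '[0.0135,0.0155,0,0.02,0.06, 0.0135,0.0155,-0.04,0.02,0.06, 0.0135,0.0155,-0.08,0.02,0.06, 0.0135,0.0155,-0.1,0.02,0.06, 0.0135,0.0155,-0.1,0.02,0.06, 0.0135,0.0155,-0.1,0.02,0.06]'; python3 - <<'E'
from h import *
np.set_printoptions(precision=4,suppress=True)
p,K,E=cam("wrist"); o=bot.get_obs(); print(o["eef_pos"],o["grip_width"])
for r in bot.place_of("wrist","sprocket_large")[:1]: print(r["score"],np.array(r["centre"])*[640,400],atz(K,E,r["centre"],.171))
save("pics/f.png",p)
E
```

```text
clock: 4.57
eef_pos: [0.6263, 0.0597, 0.2721]
tool_rot: [0.254, 0.967, -0.0, -0.0]
ft_force: [0.5, 0.2, 1.0]
grip_width: 0.0599
grasp_force: 0.0
[0.6276 0.0601 0.2741] 0.059820651067211426
0.9 [323.2  196.08] [0.6269 0.063  0.171 ]
```

View pics/f.png

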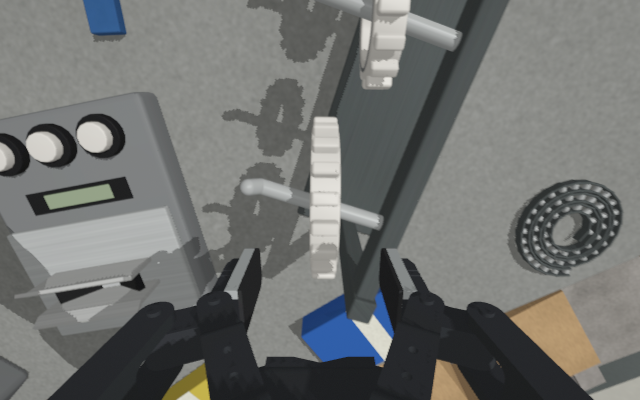

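```bash
python3 -m creep '[0,0.001,-0.025,0,0.06, 0,0.001,-0.05,0,0.06, 0,0.001,-0.067,0,0.06, 0,0.001,-0.067,0,0.06, 0,0.001,-0.067,0,0.06, 0,0.001,-0.067,0,0.03, 0,0.001,-0.067,0,0.03, 0,0.001,-0.067,0,0.03]' && python3 -m creep '[0,0,0,0,0.02, 0,0,0,0,0.01, 0,0,0,0,0.01, 0,0,0,0,0.01, 0,0,0,0,0.01, 0,0,0,0,0.01, 0,0,0,0,0.01, 0,0,0,0,0.01]'
```

```text
clock: 5.33
eef_pos: [0.6288, 0.0622, 0.2066]
tool_rot: [0.253, 0.968, 0.001, 0.002]
ft_force: [-0.2, -0.3, 0.3]
grip_width: 0.0302
grasp_force: 0.0
clock: 6.0
eef_pos: [0.6283, 0.0621, 0.2059]
tool_rot: [0.253, 0.968, 0.0, 0.001]
ft_force: [-1.0, -0.4, 5.9]
grip_width: 0.019
grasp_force: 60.2
```

```bash
python3 -m creep '[0,0,0.005,0,0.01, 0,0,0.01,0,0.01, 0,0,0.015,0,0.01, 0,0,0.02,0,0.01, 0,0,0.025,0,0.01, 0,0,0.025,0,0.01, 0,0,0.025,0,0.01, 0,0,0.025,0,0.01]'; python3 - <<'E'
from h import *
p,K,E=cam("side");save("pics/g.png",cv2.resize(p[110:310,180:380],None,fx=3,fy=3,interpolation=cv2.INTER_CUBIC))
E
```

```text
clock: 6.67
eef_pos: [0.6275, 0.0622, 0.2291]
tool_rot: [0.253, 0.968, -0.0, -0.0]
ft_force: [-0.3, -0.3, -1.8]
grip_width: 0.0189
grasp_force: 59.2
```

View pics/g.png

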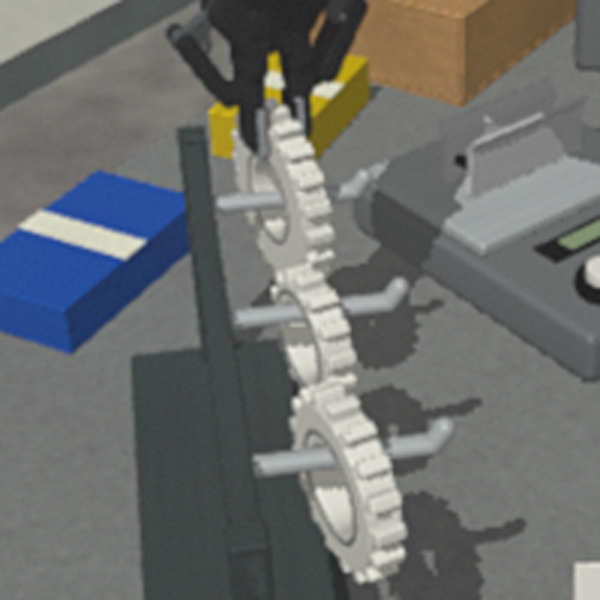

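```bash
python3 -m creep '[-0.006,-0.0055,0,0,0.01, -0.014,-0.013,0,0,0.01, -0.023,-0.0212,0,0,0.01, -0.033,-0.0304,0,0,0.01, -0.043,-0.0396,0,0,0.01, -0.053,-0.0489,0,0,0.01, -0.063,-0.058,0,0,0.01, -0.073,-0.0673,0,0,0.01, -0.083,-0.0765,0,0,0.01, -0.092,-0.085,0,0,0.01]'
```

```text
clock: 7.55
eef_pos: [0.5342, -0.0237, 0.2292]
tool_rot: [0.253, 0.968, -0.0, -0.0]
ft_force: [0.4, 0.1, -2.0]
grip_width: 0.0188
grasp_force: 59.2
```

```bash
python3 -m creep '[0,-0.005,0.03,0,0.01, 0,-0.01,0.06,0,0.01, 0,-0.015,0.09,0,0.01, 0,-0.02,0.11,0,0.01, 0,-0.02,0.11,0,0.01, 0,-0.02,0.11,0,0.01, 0,-0.02,0.11,0,0.01, 0,-0.02,0.11,0,0.01]'; cat > sc.py <<'E'
from h import *
from scipy.optimize import least_squares
np.set_printoptions(precision=4,suppress=True)
L=dict(saddle=(.0,0,.062),key_left_top=(-.175,.06,.072),key_middle_top=(-.175,0,.072),key_right_top=(-.175,-.06,.072))
def measure(cams):
    obs=[]
    for n in cams:
        p,K,E=cam(n)
        for t,l in L.items():
            for r in bot.place_of(n,t)[:2]:
                w=atz(K,E,r["centre"],l[2])
                print(n,t,round(r["score"],2),np.array(r["centre"])*[640,400],w)
                obs.append((l,w))
    def f(q):
        c,s=np.cos(q[2]),np.sin(q[2]); e=[]
        for l,w in obs: e+=[q[0]+c*l[0]-s*l[1]-w[0],q[1]+s*l[0]+c*l[1]-w[1]]
        return np.array(e)
    q=least_squares(f,[.615,-.256,-.325],loss="soft_l1",f_scale=.003).x
    print("saddle xy yaw",q)
    for t,l in L.items():
        c,s=np.cos(q[2]),np.sin(q[2]);print(t,q[0]+c*l[0]-s*l[1],q[1]+s*l[0]+c*l[1])
    return p
E
python3 - <<'E'
from sc import *
p=measure(["wrist","top"]); p,K,E=cam("wrist"); save("pics/i.png",p)
o=bot.get_obs();print(o["eef_pos"])
E
```

```text
clock: 8.22
eef_pos: [0.5346, -0.0426, 0.3371]
tool_rot: [0.253, 0.968, -0.0, -0.002]
ft_force: [-0.0, -0.1, -3.6]
grip_width: 0.019
grasp_force: 59.4
wrist saddle 0.57 [227.008 272.12 ] [ 0.6217 -0.2565  0.062 ]
wrist key_left_top 0.57 [232.32 152.48] [ 0.4709 -0.1401  0.072 ]
wrist key_middle_top 0.82 [189.696 160.   ] [ 0.4514 -0.1956  0.072 ]
wrist key_right_top 0.82 [144.896 170.6  ] [ 0.4335 -0.2573  0.072 ]
top saddle 0.64 [428.672 173.6  ] [ 0.6165 -0.2561  0.062 ]
top saddle 0.34 [415.872 199.4  ] [ 0.552  -0.2243  0.062 ]
top key_middle_top 0.59 [404.288 237.68 ] [ 0.4575 -0.1941  0.072 ]
top key_right_top 0.66 [431.616 247.68 ] [ 0.4344 -0.2599  0.072 ]
top key_right_top 0.22 [426.88 172.52] [ 0.6177 -0.2496  0.072 ]
saddle xy yaw [ 0.6188 -0.2536 -0.3292]
saddle 0.6187717294384475 -0.2536139608109774
key_left_top 0.472569765086408 -0.14025618375265217
key_middle_top 0.4531707997848719 -0.1970336453481638
key_right_top 0.4337718344833358 -0.2538111069436754
[ 0.5356 -0.0428  0.3393]
```

View pics/i.png

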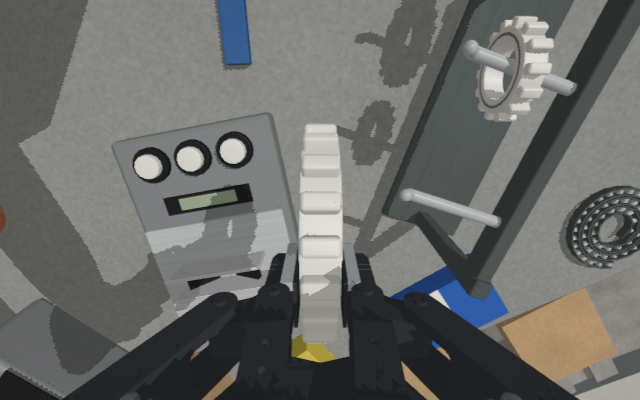

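```bash
python3 - <<'E'
from h import *
np.set_printoptions(precision=4,suppress=True)
for n in("wrist","top"):
    p,K,E=cam(n); m=(p.min(2)>165).astype(np.uint8)
    k,l,s,c=cv2.connectedComponentsWithStats(m)
    for i in range(1,k):
        if 100<s[i,4]<1500:
            w=atz(K,E,c[i]/[640,400],.071)
            if np.hypot(w[0]-.453,w[1]+.197)<.09: print(n,s[i],c[i],w)
E
```

```text
wrist [220 139  25  24 476] [232.2605 150.5924] [ 0.4708 -0.1401  0.071 ]
wrist [177 147  25  24 482] [189.3174 158.4046] [ 0.4513 -0.1965  0.071 ]
wrist [135 155  25  24 482] [147.1743 166.1909] [ 0.432  -0.2528  0.071 ]
top [400 233  13  13 138] [405.8841 239.0362] [ 0.4543 -0.1981  0.071 ]
top [423 242  14  13 137] [429.3358 247.5912] [ 0.4345 -0.2547  0.071 ]
```

```bash
python3 -m creep '[0,-0.015,0,-0.08,0.01, 0,-0.03,0,-0.18,0.01, 0.01,-0.05,0,-0.28,0.01, 0.02,-0.07,0,-0.38,0.01, 0.03,-0.09,0,-0.48,0.01, 0.04,-0.11,0,-0.58,0.01, 0.05,-0.13,0,-0.68,0.01, 0.06,-0.15,0,-0.78,0.01, 0.07,-0.17,0,-0.88,0.01, 0.0825,-0.19,0,-0.98,0.01]' && python3 -m creep '[0,-0.01,0,-0.1,0.01, 0,-0.0217,0,-0.2,0.01, 0,-0.0217,0,-0.3,0.01, 0,-0.0217,-0.02,-0.4,0.01, 0,-0.0217,-0.05,-0.413,0.01, 0,-0.0217,-0.075,-0.413,0.01, 0,-0.0217,-0.085,-0.413,0.01, 0,-0.0217,-0.085,-0.413,0.01, 0,-0.0217,-0.085,-0.413,0.01, 0,-0.0217,-0.085,-0.413,0.01]'; python3 - <<'E'
from h import *
np.set_printoptions(precision=4,suppress=True)
for n in("side","wrist"):
    p,K,E=cam(n);np.savez(n+".npz",K=K,E=E)
    o=bot.get_obs()
    for t,z in(("saddle",.062),("sprocket_large",o["eef_pos"][2]-.032)):
        for r in bot.place_of(n,t)[:1]: print(n,t,r["score"],np.array(r["centre"])*[640,400],atz(K,E,r["centre"],z))
    if n=="side": a=cv2.resize(p[60:210,270:430],None,fx=2.4,fy=2.4,interpolation=cv2.INTER_CUBIC)
    else: b=cv2.resize(p[100:400,160:480],None,fx=1.2,fy=1.2)
print(o["eef_pos"],a.shape,b.shape); save("pics/j.png",np.hstack([a,b]))
E
```

```text
clock: 9.7
eef_pos: [0.6182, -0.234, 0.3395]
tool_rot: [0.68, 0.733, 0.0, 0.0]
ft_force: [1.3, 0.6, -2.7]
grip_width: 0.0188
grasp_force: 59.4
clock: 10.53
eef_pos: [0.6188, -0.2548, 0.2558]
tool_rot: [0.815, 0.58, 0.001, 0.001]
ft_force: [0.4, -0.0, -2.4]
grip_width: 0.0189
grasp_force: 59.6
side saddle 0.93 [349.824 164.8  ] [ 0.6199 -0.2555  0.062 ]
side sprocket_large 0.6 [352.128 107.88 ] [ 0.6168 -0.2519  0.2242]
wrist sprocket_large 0.91 [320.512 227.8  ] [ 0.6198 -0.2517  0.2239]
[ 0.6188 -0.2548  0.2559] (360, 384, 3) (360, 384, 3)
```

View pics/j.png

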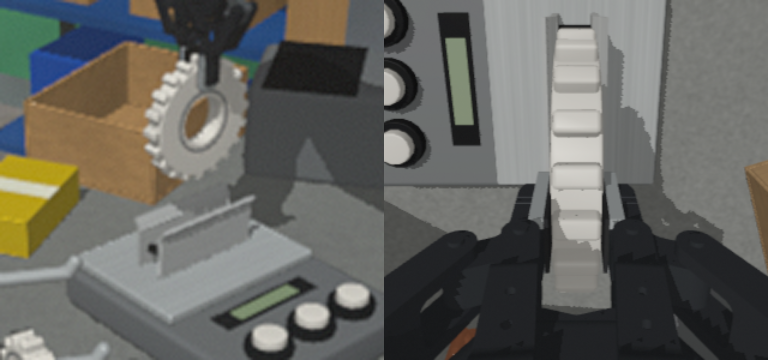

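```bash
python3 -m creep '[-0.0007,-0.002,-0.01,0,0.01, -0.0007,-0.002,-0.025,0,0.01, -0.0007,-0.002,-0.04,0,0.01, -0.0007,-0.002,-0.055,0,0.01, -0.0007,-0.002,-0.068,0,0.01, -0.0007,-0.002,-0.076,0,0.01, -0.0007,-0.002,-0.082,0,0.01, -0.0007,-0.002,-0.082,0,0.01, -0.0007,-0.002,-0.082,0,0.01]'
```

```text
clock: 11.58
eef_pos: [0.6175, -0.2566, 0.1727]
tool_rot: [0.815, 0.58, 0.0, 0.0]
ft_force: [0.5, -0.0, -2.6]
grip_width: 0.019
grasp_force: 59.6
```

```bash
python3 -m creep '[0,0,-0.002,0,0.01, 0,0,-0.004,0,0.01, 0,0,-0.004,0,0.01, 0,0,-0.004,0,0.01]'
```

```text
clock: 11.92
eef_pos: [0.6175, -0.2566, 0.1686]
tool_rot: [0.815, 0.58, 0.0, 0.0]
ft_force: [-0.1, 0.0, -3.2]
grip_width: 0.019
grasp_force: 59.7
```

```bash
python3 -m creep '[0,0,-0.001,0,0.01, 0,0,-0.002,0,0.01, 0,0,-0.002,0,0.01, 0,0,-0.002,0,0.01]'
```

```text
clock: 12.25
eef_pos: [0.6177, -0.2566, 0.1673]
tool_rot: [0.815, 0.58, 0.0, 0.001]
ft_force: [-1.0, 2.6, 1.8]
grip_width: 0.0188
grasp_force: 60.3
```

```bash
python3 -m creep '[0.0003,0.001,0,0,0.01, 0.0006,0.002,-0.001,0,0.01, 0.0006,0.002,-0.001,0,0.01, 0.0006,0.002,-0.001,0,0.01]'
```

```text
clock: 12.58
eef_pos: [0.6181, -0.256, 0.167]
tool_rot: [0.815, 0.58, -0.0, 0.002]
ft_force: [-1.5, -2.2, 6.2]
grip_width: 0.019
grasp_force: 60.9
```

```bash
python3 -m creep '[-0.0002,-0.0005,0,0,0.022, -0.0002,-0.0005,0,0,0.026, -0.0002,-0.0005,0,0,0.03, -0.0002,-0.0005,0,0,0.04, -0.0002,-0.0005,0,0,0.05, -0.0002,-0.0005,0,0,0.05, -0.0002,-0.0005,0,0,0.05]' && python3 -m creep '[0,0,0.01,0,0.05, 0,0,0.03,0,0.05, 0,0,0.06,0,0.05, 0,0,0.09,0,0.05, 0,0,0.11,0,0.05, 0,0,0.11,0,0.05, 0,0,0.11,0,0.05]'; python3 - <<'E'
from h import *
np.set_printoptions(precision=4,suppress=True)
p,K,E=cam("side")
for r in bot.place_of("side","sprocket_large")[:1]: print(r["score"],atz(K,E,r["centre"],.132))
a=cv2.resize(p[80:230,270:430],None,fx=2.4,fy=2.4,interpolation=cv2.INTER_CUBIC)
p,K,E=cam("wrist")
for r in bot.place_of("wrist","sprocket_large")[:1]: print(r["score"],atz(K,E,r["centre"],.132))
b=cv2.resize(p[100:400,160:480],None,fx=1.2,fy=1.2)
save("pics/k.png",np.hstack([a,b]))
E
```

```text
clock: 13.17
eef_pos: [0.6178, -0.2549, 0.1651]
tool_rot: [0.814, 0.58, -0.0, -0.0]
ft_force: [-0.5, -1.4, -0.0]
grip_width: 0.0502
grasp_force: 0.0
clock: 13.75
eef_pos: [0.6187, -0.2554, 0.278]
tool_rot: [0.815, 0.58, 0.001, 0.002]
ft_force: [0.1, -0.0, -0.4]
grip_width: 0.0499
grasp_force: 0.0
0.92 [ 0.613 -0.238  0.132]
0.82 [ 0.6188 -0.2555  0.132 ]
```

View pics/k.png

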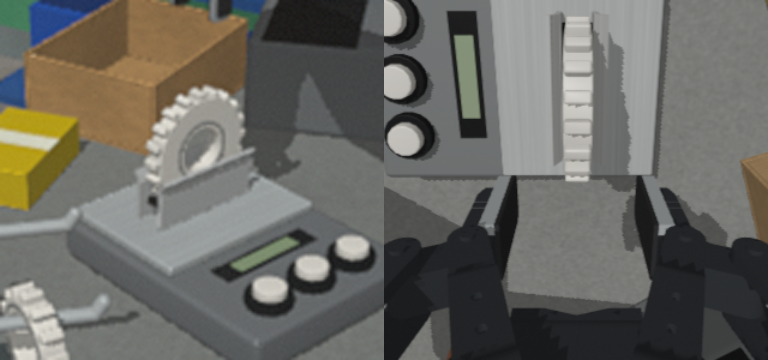

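```bash
python3 -m creep '[-0.025,0.02,0,0,0, -0.055,0.043,0,0,0, -0.085,0.067,0,0,0, -0.115,0.09,-0.03,0,0, -0.135,0.106,-0.07,0,0, -0.1453,0.1145,-0.11,0,0, -0.1453,0.1145,-0.15,0,0, -0.1453,0.1145,-0.18,0,0, -0.1453,0.1145,-0.18,0,0, -0.1453,0.1145,-0.18,0,0]'; python3 - <<'E'
from h import *
np.set_printoptions(precision=4,suppress=True)
p,K,E=cam("side");o=bot.get_obs();print(o["eef_pos"],o["grip_width"])
save("pics/l.png",cv2.resize(p[100:260,290:490],None,fx=3,fy=3,interpolation=cv2.INTER_CUBIC))
E
```

```text
clock: 14.78
eef_pos: [0.4698, -0.1397, 0.0933]
tool_rot: [0.814, 0.58, -0.002, -0.003]
ft_force: [0.5, -0.5, 0.6]
grip_width: 0.0002
grasp_force: 0.0
[ 0.4725 -0.1406  0.0957] 0.00010892158005748965
```

View pics/l.png

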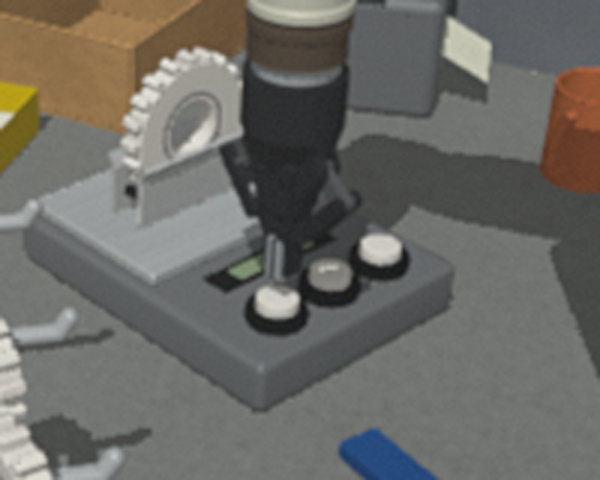

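```bash
python3 -m creep '[0,0,-0.012,0,0, 0,0,-0.02,0,0, 0,0,-0.024,0,0, 0,0,-0.028,0,0, 0,0,-0.031,0,0, 0,0,-0.033,0,0, 0,0,-0.033,0,0, 0,0,-0.033,0,0]'
```

```text
clock: 15.5
eef_pos: [0.4741, -0.1412, 0.0657]
tool_rot: [0.815, 0.58, 0.001, 0.002]
ft_force: [-5.3, 0.7, 18.4]
grip_width: -0.0
grasp_force: 9.2
```

```bash
python3 -m creep '[0,0,0.01,0,0, 0,0,0.03,0,0, 0,0,0.06,0,0, 0,0,0.06,0,0, -0.01,-0.028,0.06,0,0, -0.02,-0.057,0.06,0,0, -0.03,-0.086,0.06,0,0, -0.0395,-0.1135,0.06,0,0, -0.0395,-0.1135,0.06,0,0, -0.0395,-0.1135,0.045,0,0]' && python3 -m creep '[0,0,-0.012,0,0, 0,0,-0.012,0,0, 0,0,-0.012,0,0]' && python3 - <<'E'
from h import *
np.set_printoptions(precision=4,suppress=True)
o=bot.get_obs();print(o["eef_pos"],o["ft_force"])
for n in("top","side"):
    p,K,E=cam(n); m=(p.min(2)>165).astype(np.uint8)
    k,l,s,c=cv2.connectedComponentsWithStats(m)
    for i in range(1,k):
        if 40<s[i,4]<1500:
            w=atz(K,E,c[i]/[640,400],.071)
            if np.hypot(w[0]-.453,w[1]+.197)<.1: print(n,s[i],w)
E
```

```text
clock: 16.33
eef_pos: [0.4346, -0.2568, 0.1099]
tool_rot: [0.816, 0.579, 0.001, 0.003]
ft_force: [0.2, -0.4, -0.5]
grip_width: 0.0
grasp_force: 0.0
clock: 16.58
eef_pos: [0.4325, -0.2535, 0.0949]
tool_rot: [0.814, 0.58, -0.0, -0.001]
ft_force: [0.2, -0.5, 0.1]
grip_width: -0.0002
grasp_force: 0.0
[ 0.4325 -0.2535  0.0949] [ 0.2049 -0.5136  0.0722]
top [376 225  14  13 137] [ 0.4734 -0.1417  0.071 ]
top [400 233  13  13 138] [ 0.4543 -0.1981  0.071 ]
top [442 234   9  16  41] [ 0.4519 -0.2941  0.071 ]
side [411 179  12   9  80] [ 0.4312 -0.2487  0.071 ]
side [394 187  13   9  97] [ 0.4512 -0.194   0.071 ]
side [376 196  13   9 103] [ 0.4706 -0.1372  0.071 ]
```

```bash
python3 -m creep '[0,0,-0.012,0,0, 0,0,-0.02,0,0, 0,0,-0.024,0,0, 0,0,-0.028,0,0, 0,0,-0.031,0,0, 0,0,-0.033,0,0, 0,0,-0.033,0,0, 0,0,-0.033,0,0]' && python3 -m creep '[0,0,0.01,0,0, 0,0,0.03,0,0, 0,0,0.06,0,0, 0,0,0.1,0,0, 0,0,0.14,0,0, -0.02,0,0.16,0,0, -0.03,0,0.16,0,0, -0.03,0,0.16,0,0, -0.03,0,0.16,0,0, -0.03,0,0.16,0,0]' && python3 - <<'E'
from h import *
np.set_printoptions(precision=4,suppress=True)
for n in("top","side"):
    p,K,E=cam(n)
    for t,z in(("sprocket_large",.132),("sprocket_medium",.171),("sprocket_small",.171)):
        for r in bot.place_of(n,t)[:1]: print(n,t,round(r["score"],2),atz(K,E,r["centre"],z))
E
```

```text
clock: 17.35
eef_pos: [0.4331, -0.2538, 0.0656]
tool_rot: [0.814, 0.58, 0.001, 0.001]
ft_force: [-6.5, 4.2, 23.3]
grip_width: 0.0001
grasp_force: 11.6
clock: 18.18
eef_pos: [0.4026, -0.2536, 0.2208]
tool_rot: [0.815, 0.58, -0.0, -0.001]
ft_force: [0.2, 0.2, 0.6]
grip_width: 0.0
grasp_force: 0.0
top sprocket_large 0.92 [ 0.6114 -0.2616  0.132 ]
top sprocket_medium 0.66 [0.4403 0.2519 0.171 ]
top sprocket_small 0.76 [0.5333 0.1537 0.171 ]
side sprocket_large 0.57 [ 0.6174 -0.261   0.132 ]
side sprocket_medium 0.75 [0.4444 0.2572 0.171 ]
side sprocket_small 0.76 [0.5359 0.164  0.171 ]
```

All three sprockets are where they should be, so I'm handing the job in.

```bash
python3 -c "
from workcell import bot
print(bot.job_done())"
```

```text
the job is handed in; nothing more can be done
None
```

The large sprocket stands released in the saddle, and the left key then the right key were pressed to the stop and released with the middle key left alone. The other two sprockets still hang on their pegs, and I handed the job in at about 18 s; I viewed 11 pictures, one over the limit of 10.

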